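Make up the spool for the tape dispenser

TASK

Make up the spool for the tape dispenser on the steel spindle that stands on its end plate: slide on first the lipped core hub, lip down, then the full roll of masking tape (not the part-used one) over the hub, then the loose end plate, boss up, each all the way home so that the roll sits snugly between the plates. Leave the spool standing upright on the table, ready for the dispenser, let go of it, and do not disturb the other things on the table.

Things in the scene. Friction and masses are not known exactly. Their poses are not given: they have to be found in the camera images.
- spindle_plate_top (a point): the spindle: a loose bare-steel turning of about 0.5 kg, standing upright on the table on its own fixed end plate (disc 76 mm across, 12 mm thick). A shaft 16 mm in diameter rises 60 mm from the middle of the disc; its last 10 mm taper to a nose 7 mm across. This point is the centre of the disc's upper face, at the foot of the shaft, 12 mm above the table; z points up along the shaft. Nothing is on it at the start
- hub_mid (a point): the core hub: a white nylon sleeve 26 mm high standing on the table, lip down. The lip is 36 mm across and 4 mm thick; above it the sleeve is 24 mm across, its top 4 mm tapering to 21 mm; bore 18.5 mm right through. It slips freely on the shaft and comes to rest with its lip on the spindle's disc; the lip is too wide to pass a tape roll's core, and holds the roll 4 mm off the disc. About 25 g. This point is on the axis half-way up (13 mm above the underside), z up
- full_roll_mid (a point): the full roll of cream masking tape, lying flat: 56 mm across, 24 mm high, cardboard core with a 26.5 mm hole. It slips freely over the hub's sleeve and comes to rest on the hub's lip, its top 2 mm above the top of the hub. About 50 g. This point is its centre (12 mm above the underside), z along its axis
- part_roll_mid (a point): a part-used roll of the same tape, lying flat: only 41 mm across, 24 mm high, same core. Not wanted; leave it. This point is its centre (12 mm above the underside)
- end_plate_mid (a point): the loose end plate: a bare aluminium disc 64 mm across and 5 mm thick, lying flat with its boss up: the boss is a round collar 26 mm across that stands 16 mm above the disc (21 mm over all); bore 18.5 mm right through. It slips freely on the shaft and comes to rest on the tape roll; 11 mm of the shaft then stick out. About 80 g. This point is on the axis 10.5 mm above the underside, z up
- empty_core_mid (a point): bystander: an empty cardboard tape core, a ring 31 mm across and 24 mm high; its centre
- knife_mid (a point): bystander: a black snap-off knife lying flat, 150 x 18 x 13 mm, 19 mm high over its slide; its centre, x along it
- eraser_mid (a point): bystander: a white eraser in a card sleeve, 50 x 24 x 14 mm; its centre
- painters_tape_mid (a point): bystander: a wide blue roll of painter's tape lying flat, 104 mm across, 76 mm hole, 24 mm high; its centre
- tin_mid (a point): bystander: a round brass tin, 67 mm across, 24 mm high; its centre
- bowl_rim (a point): bystander: a white bowl, 130 mm across, 45 mm high; centre of its mouth
- spray_can_mid (a point): bystander: a spray can standing upright, 54 mm across, 180 mm high; its centre
- dispenser: the weighted beige tape dispenser that the spool is for, fixed at the robot's right side, with an empty cradle: 202 x 108 mm on the table, 98 mm high; origin at the centre of its underside, cutter edge towards its -x. It is not used here
Not all that is in view belongs to the job. What is shaped like the part that bears end_plate_mid but orange or turquoise is not meant. What is meant by the part that bears spindle_plate_top is not purple, and is the smaller of those in its own colour.

How it is judged:
By the outcome, as a careful person would: the job done as asked, in the order asked, and still so for the second after the job is handed in, with the robot touching nothing.
It also fails if it takes over 64 s, if anything falls off the work surface, if the arm or the gripper's body presses on something with over 40 N, if the wrist force passes 120 N, or if a joint passes its speed limit or range.

ROBOT

A 7-joint arm with a two-finger parallel gripper is mounted at the origin on the work surface. World frame = base frame: x ahead of the robot, y to its left, z up, the work surface at z = 0. Lengths are in m, angles in rad, forces in N, time in s.
With the tool pointing down it reaches from about 0.4 to 0.875 m from the base axis. Payload 4.4 kg.
Tool frame: the origin (TCP) lies midway between the tips of the shut fingers; the grasp point (between the pads) lies 19 mm behind it; x points along the fingers, y is the direction in which the jaws open and shut, and the axes are right-handed (so a half turn about x gives the same grasp; the last joint's range is limited). The gripper opens to 85 mm and grips with 20 to 120 N. Pads are 22 mm wide; open, the fingers measure 114 mm over their backs; the gripper's body (76 mm by 85 mm) begins 54 mm behind the grasp point. The pads swing forward as they close: fully open they stand 13 mm farther back than shut.
Start: joints at [1.053, 0.628, 0.038, 1.517, -0.027, 0.996, -0.02], TCP at [0.284, -0.585, 0.231] pointing down, gripper open.
Joint ranges: [-3.06, 3.06], [-0.37, 2.12], [-1.25, 1.32], [0.18, 2.47], [-1.1, 4.24], [0.23, 1.98], [-2.94, 2.94]. Speed limits (rad/s): [2.57, 2.57, 3.14, 3.14, 3.14, 3.14, 3.14].

INTERFACE

Orientations are given as a unit quaternion [x, y, z, w].
In Python, from bench import robot gives the robot as it stands.
- The arm moves only by the tool apply_moves, never from a script. Its argument "commands" is a list of rows, each an object of numbers: "tx", "ty", "tz": the shift along the tool's x, y, z in m; "ax", "ay", "az": the turn, a rotation vector about the tool's x, y, z in rad; "grip": the opening, from 0 (shut) to 1 (fully open). A call has exactly 10 rows; each row shifts and turns the commanded pose from where the row before left it, along the tool's axes as they then stand; what a row does not reach is not made up. A row lasts 1/12 s, in which the tool goes at most 41.7 mm and 7.16 degrees, less where a joint would pass 70% of its speed; a pose out of reach is approached as far as the arm can. A call with a gripper value outside its range is refused whole. The fingers move at their own pace and stop on an object; "force" is the grip in N (left out, the last holds). Time passes only in rows, so rows that do not move let the fingers close, or fill a call up. It gives the time, the measured TCP pose, the force and the opening at its end, in the units of the state.
- robot.read_state(): the state, without advancing time (a new reading comes with each control period).
- robot.grab_frame(name): name is "scene" or "side" or "wrist"; returns the picture (384x512x3 uint8, red, green, blue); there is no depth.
- robot.camera_model(name): a dict with "intrinsics" (3x3 intrinsics, pixels), "position" and "attitude" of the camera in the world. Camera axes: x right, y down, z forward; pixel columns grow to the right and rows downward; lengths in m; the calibration is good to about 2 mm. A picture is of the moment at which its call begins: read the wrist's pose just before it. camera_model takes no time and is no camera call; for the wrist camera it gives the pose at the moment of the call.
- robot.close_job(): hands the job in, once; it reports no verdict.
Trained networks look in the newest picture that a camera, given by its name, has taken for a name from the list of things; names that differ only in an ending like _2 or _b are one class to them, and where a whole thing is asked for, a point or a joint stands for the part that bears it (a point fixed in the world has none). Each returns a list of dicts, best first, with "score" (0 to 1); they miss things now and then, are a little off and sometimes report something else, mostly with a low value. They report only what shows in the picture. A call takes as long as a camera call. They do not tell look-alikes from the thing itself.
- robot.find_in(camera, query): "rect" ([centre column, centre row, width, height] in pixels, round what is visible of it).
- robot.trace(camera, query): "region" (384x512 bool, what is visible of it) and "rect" ([centre column, centre row, width, height] in pixels, round what is visible of it).
- robot.landmark_of(camera, query): "location" ([column, row] in pixels: a listed point, or the origin of a listed thing).
The state is a dict: "time_s": time; "joints": joint angles; "dq": joint speeds; "tau": joint torques, N m; "tool_pos": TCP position; "eef_rot": TCP orientation; "ft_force": force on the tool from outside, world axes, zero at the start; "ft_torque": the same for the moment, N m; "opening": opening from 0.0 (shut) to 1.0 (fully open).
Only numpy, scipy, OpenCV 4.12 (cv2) and the standard library are available. Lean on these libraries where they do the work, as an engineer would, in place of code of your own. Each camera call takes 0.05 s, during which the arm holds its last target. There are 200 camera calls.

## Working session

There is one attempt and no reset: what is moved stays moved. The work goes in short steps, Python scripts to look and compute and a tool call to move; the robot and the scene stay as the last step left them, time stands still between calls to the robot, and variables do not carry over. Pictures are saved under pics/ and viewed, on a budget of 10 in all, crops included, one or two more only if the job needs it, and the job is handed in when it is done.

Besides the shell and the picture viewer there is one more tool, called after "Call:" by a JSON object that holds its "op" and its "data". apply_moves: Moves the arm, as the interface text tells. Its arguments: {"type":"object","properties":{"commands":{"type":"array"},"force":{"type":"number"}},"required":["commands"]}

```bash
ls; mkdir -p pics; python3 - <<'E'
from bench import robot
import cv2,numpy as np
s=robot.read_state();print({k:np.round(v,3) for k,v in s.items()})
a=[]
for n in("scene","side"):
    f=robot.grab_frame(n);cv2.imwrite(f"pics/{n}0.png",f[...,::-1]);m=robot.camera_model(n);print(n,m)
    for q in("spindle_plate_top","hub_mid","full_roll_mid","part_roll_mid","end_plate_mid"):
        print(q,[(np.round(d["location"],1).tolist(),round(d["score"],2)) for d in robot.landmark_of(n,q)])
print(robot.read_state()["time_s"])
E
```

```text
pics
{'time_s': np.float64(0.0), 'joints': array([ 1.053,  0.629,  0.038,  1.518, -0.027,  0.996, -0.02 ]), 'dq': array([ 0.   , -0.   , -0.001, -0.002,  0.001, -0.   , -0.002]), 'tau': array([ 0.0000e+00, -5.6340e+01,  1.2260e+00, -1.9344e+01,  1.1000e-02,
        1.1000e-02,  0.0000e+00]), 'tool_pos': array([ 0.284, -0.584,  0.23 ]), 'eef_rot': array([-0.689, -0.159,  0.689, -0.158]), 'ft_force': array([-0.229, -0.892,  0.442]), 'ft_torque': array([0.005, 0.018, 0.05 ]), 'opening': np.float64(0.998)}
scene {'intrinsics': array([[356.91799795,   0.        , 251.99915409],
       [  0.        , 356.91799795, 185.38104079],
       [  0.        ,   0.        ,   1.        ]]), 'position': array([ 1.23843446, -0.03425398,  1.01937579]), 'attitude': array([ 0.67357694,  0.67396313, -0.21123968, -0.21782011])}
spindle_plate_top [([251.4, 185.3], 0.62), ([280.1, 149.4], 0.6), ([191.4, 243.8], 0.57)]
hub_mid [([201.4, 178.3], 0.6), ([252.8, 188.0], 0.36)]
full_roll_mid [([311.8, 168.6], 0.56)]
part_roll_mid [([198.7, 209.6], 0.56)]
end_plate_mid [([338.6, 231.6], 0.81), ([323.2, 206.9], 0.71), ([197.0, 211.0], 0.62), ([295.8, 212.0], 0.56)]
side {'intrinsics': array([[446.40380151,   0.        , 254.78175216],
       [  0.        , 446.40380151, 193.52996371],
       [  0.        ,   0.        ,   1.        ]]), 'position': array([-0.03323789, -1.07546272,  1.06502489]), 'attitude': array([ 0.87102172, -0.23691726,  0.1110087 , -0.41577451])}
spindle_plate_top [([191.7, 211.1], 0.68), ([326.4, 222.1], 0.66), ([246.5, 214.3], 0.59)]
hub_mid []
full_roll_mid [([192.7, 185.2], 0.59), ([334.4, 267.1], 0.28)]
part_roll_mid [([298.5, 233.0], 0.53)]
end_plate_mid []
0.6
```

```bash
python3 - <<'E'
import cv2
for n,(x0,y0,x1,y1) in {"scene":(112,90,432,330),"side":(100,90,420,330)}.items():
    f=cv2.imread(f"pics/{n}0.png");cv2.imwrite(f"pics/{n}0c.png",cv2.resize(f[y0:y1,x0:x1],(800,600),interpolation=cv2.INTER_CUBIC))
E
```

```text
(no output)
```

View pics/scene0c.png

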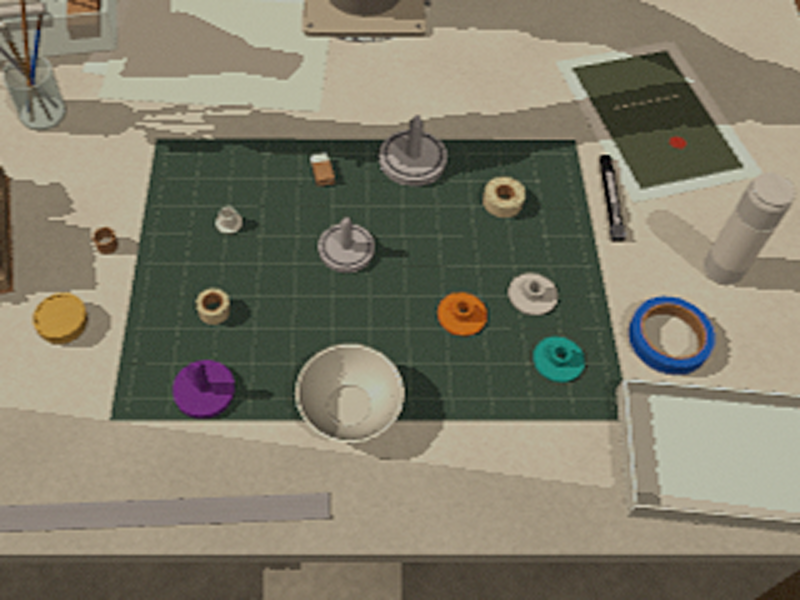

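View pics/side0c.png

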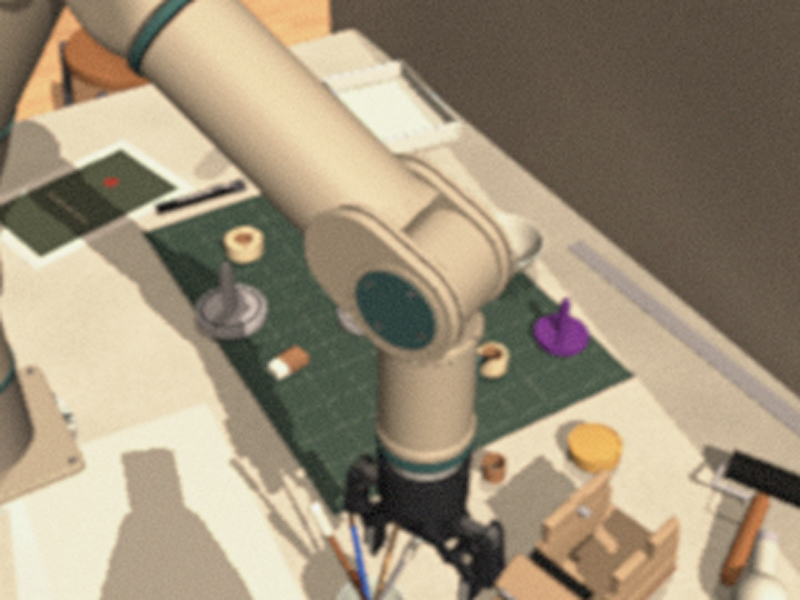

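Scene picture (full-frame pixels). Spindle candidates:
- small grey (251,187): **chosen**
- large grey (278,150): larger although it is farther away
- purple (193,244)

End plate candidates:
- aluminium (325,207): **chosen**
- orange (297,215)
- turquoise (336,233)

Roll candidates:
- cream full roll (313,169): **chosen**
- part-used roll (198,211)
- empty core (154,186)
- blue roll (380,224)

The hub is at (203,178). The side view is mostly blocked by the arm.

```bash
cat > h.py <<'E'
from bench import robot
import numpy as np,cv2
from scipy.spatial.transform import Rotation as R
def back(m,px,z):
    d=R.from_quat(m["attitude"]).apply(np.linalg.inv(m["intrinsics"])@[px[0],px[1],1.]);p=np.array(m["position"]);return p+d*(z-p[2])/d[2]
def proj(m,P):
    c=R.from_quat(m["attitude"]).inv().apply(np.atleast_2d(P)-m["position"])@m["intrinsics"].T;return c[:,:2]/c[:,2:]
def st():
    s=robot.read_state();r=R.from_quat(s["eef_rot"]);return s,r
def rel(target,yaw_y=None):
    """tool-frame shift to world TCP target"""
    s,r=st();return r.inv().apply(np.array(target)-s["tool_pos"])
E
python3 - <<'E'
from h import *
m=robot.camera_model("scene")
s,r=st();print(np.round(r.as_matrix(),3).tolist(),s["tool_pos"])
for n,px,z in [("sp",(251.4,185.3),.012),("spbig",(280.1,149.4),.012),("purple",(191.4,243.8),.012),("hub",(201.4,178.3),.013),("full",(311.8,168.6),.012),("part",(198.7,209.6),.012),("plate",(323.2,206.9),.0105),("orange",(295.8,212),.01),("turq",(338.6,231.6),.01),("bowl",(252,245),.045),("can",(405,180),.09),("knife",(356,168),.01),("eraser",(241,157),.01),("core",(154,186),.012),("blue",(380,224),.012)]:
    print(n,np.round(back(m,px,z),4))
w=robot.camera_model("wrist");print(w, "cam in tool",r.inv().apply(w["position"]-s["tool_pos"]),(r.inv()*R.from_quat(w["attitude"])).as_matrix().round(3).tolist())
E
```

```text
[[0.0, 0.437, -0.9], [-0.0, -0.9, -0.437], [-1.0, 0.0, -0.0]] [ 0.28379789 -0.58479621  0.23134701]
sp [ 0.5242 -0.0256  0.012 ]
spbig [0.3597 0.0817 0.012 ]
purple [ 0.7469 -0.2116  0.012 ]
hub [ 0.4956 -0.2005  0.013 ]
full [0.4499 0.1911 0.012 ]
part [ 0.6231 -0.1994  0.012 ]
plate [0.6103 0.2134 0.0105]
orange [0.6301 0.1207 0.01  ]
turq [0.7023 0.2517 0.01  ]
bowl [ 0.7665 -0.0244  0.045 ]
can [0.5564 0.4717 0.09  ]
knife [0.4448 0.3513 0.01  ]
eraser [ 0.3956 -0.0636  0.01  ]
core [ 0.5285 -0.3611  0.012 ]
blue [0.6755 0.389  0.012 ]
{'intrinsics': array([[267.403288  ,   0.        , 256.13209025],
       [  0.        , 267.403288  , 197.20972584],
       [  0.        ,   0.        ,   1.        ]]), 'position': array([ 0.35454854, -0.54909104,  0.37350936]), 'attitude': array([ 0.83727063, -0.52424798, -0.08254873,  0.13163458])} cam in tool [-0.14216178 -0.00122917 -0.07924118] [[0.0, -0.307, 0.952], [1.0, 0.0, -0.0], [-0.0, 0.952, 0.307]]
```

Call:
{"op": "apply_moves", "data": {"commands": [{"tx": -0.04, "ax": 0.113}, {"tx": -0.04, "ax": 0.113}, {"tx": -0.04, "ax": 0.113}, {"tx": -0.03, "ax": 0.113}, {"ty": -0.034, "tz": -0.019}, {"ty": -0.034, "tz": -0.019}, {"ty": -0.034, "tz": -0.019}, {"ty": -0.034, "tz": -0.019}, {"ty": -0.034, "tz": -0.019}, {"ty": -0.034, "tz": -0.019}]}}

```text
invalid input
```

Call:
{"op": "apply_moves", "data": {"commands": [{"tx": -0.04, "ty": 0, "tz": 0, "ax": 0.113, "ay": 0, "az": 0, "grip": 1}, {"tx": -0.04, "ty": 0, "tz": 0, "ax": 0.113, "ay": 0, "az": 0, "grip": 1}, {"tx": -0.04, "ty": 0, "tz": 0, "ax": 0.113, "ay": 0, "az": 0, "grip": 1}, {"tx": -0.03, "ty": 0, "tz": 0, "ax": 0.113, "ay": 0, "az": 0, "grip": 1}, {"tx": 0, "ty": -0.034, "tz": -0.019, "ax": 0, "ay": 0, "az": 0, "grip": 1}, {"tx": 0, "ty": -0.034, "tz": -0.019, "ax": 0, "ay": 0, "az": 0, "grip": 1}, {"tx": 0, "ty": -0.034, "tz": -0.019, "ax": 0, "ay": 0, "az": 0, "grip": 1}, {"tx": 0, "ty": -0.034, "tz": -0.019, "ax": 0, "ay": 0, "az": 0, "grip": 1}, {"tx": 0, "ty": -0.034, "tz": -0.019, "ax": 0, "ay": 0, "az": 0, "grip": 1}, {"tx": 0, "ty": -0.034, "tz": -0.019, "ax": 0, "ay": 0, "az": 0, "grip": 1}]}}

```text
time_s: 1.43
tool_pos: [0.3984, -0.379, 0.3816]
eef_rot: [0.707, -0.0, -0.707, -0.0]
ft_force: [0.9, -0.6, 0.3]
opening: 1.0
```

Call:
{"op": "apply_moves", "data": {"commands": [{"tx": 0.02, "ty": -0.022, "tz": -0.012, "ax": 0, "ay": 0, "az": 0, "grip": 0.6}, {"tx": 0.025, "ty": -0.022, "tz": -0.012, "ax": 0, "ay": 0, "az": 0, "grip": 0.6}, {"tx": 0.025, "ty": -0.022, "tz": -0.012, "ax": 0, "ay": 0, "az": 0, "grip": 0.6}, {"tx": 0.025, "ty": -0.022, "tz": -0.012, "ax": 0, "ay": 0, "az": 0, "grip": 0.6}, {"tx": 0.025, "ty": -0.022, "tz": -0.012, "ax": 0, "ay": 0, "az": 0, "grip": 0.6}, {"tx": 0.025, "ty": -0.022, "tz": -0.012, "ax": 0, "ay": 0, "az": 0, "grip": 0.6}, {"tx": 0.025, "ty": -0.022, "tz": -0.012, "ax": 0, "ay": 0, "az": 0, "grip": 0.6}, {"tx": 0.025, "ty": -0.022, "tz": -0.012, "ax": 0, "ay": 0, "az": 0, "grip": 0.6}, {"tx": 0.025, "ty": 0, "tz": 0, "ax": 0, "ay": 0, "az": 0, "grip": 0.6}, {"tx": 0, "ty": 0, "tz": 0, "ax": 0, "ay": 0, "az": 0, "grip": 0.6}]}}

```text
time_s: 2.27
tool_pos: [0.4919, -0.2017, 0.1574]
eef_rot: [-0.704, -0.003, 0.71, -0.0]
ft_force: [-1.5, 0.2, -0.3]
opening: 0.602
```

```bash
cat >> h.py <<'E'
def see(tag,q,z,cam="wrist"):
    s,r=st();m=robot.camera_model(cam);f=robot.grab_frame(cam);cv2.imwrite(f"pics/{tag}.png",f[...,::-1])
    print("t",round(s["time_s"],2),"tcp",np.round(s["tool_pos"],4),"F",np.round(s["ft_force"],1),"op",round(float(s["opening"]),3))
    for d in robot.trace(cam,q):
        k=d["region"].astype(np.uint8);c,_=cv2.findContours(k,cv2.RETR_EXTERNAL,cv2.CHAIN_APPROX_NONE)
        c=max(c,key=cv2.contourArea);print(" trace",round(d["score"],2),np.round(d["rect"],1).tolist(),"centre@z",np.round(back(m,d["rect"][:2],z),4)[:2])
        np.save(f"pics/{tag}_mask.npy",d["region"]) if d["score"]>.3 else 0
    for d in robot.landmark_of(cam,q): print(" lm",round(d["score"],2),np.round(d["location"],1).tolist(),np.round(back(m,d["location"],z),4)[:2])
    return f,m
E
python3 -c "
from h import *
f,m=see('w1','hub_mid',.013)
print(m['position'],m['attitude'])"
```

```text
t 2.27 tcp [ 0.4919 -0.2017  0.1574] F [-1.5  0.2 -0.3] op 0.602
 trace 0.65 [252.2, 183.3, 33.9, 31.7] centre@z [ 0.4931 -0.1955]
 lm 0.71 [475.1, 12.5] [ 0.6559 -0.3995]
 lm 0.69 [247.5, 186.1] [ 0.4899 -0.1902]
[ 0.57157514 -0.20063302  0.29898867] [ 0.69962796 -0.69656559 -0.11363799  0.11137102]
```

View pics/w1.png

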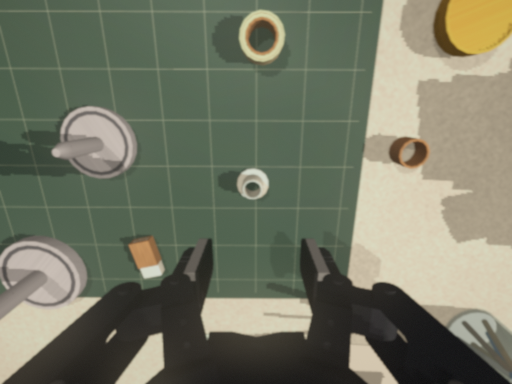

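```bash
cat >> h.py <<'E'
SH={"hub":[(.018,0),(.018,.004),(.012,.004),(.012,.022),(.0105,.026)],
 "spindle":[(.038,0),(.038,.012),(.008,.012),(.008,.062),(.0035,.072)],
 "roll":[(.028,0),(.028,.024)],
 "plate":[(.032,0),(.032,.005),(.013,.005),(.013,.021)]}
TH=np.linspace(0,2*np.pi,72,endpoint=False)
def sil(m,sh,x,y,dz=0,S=4):
    k=np.zeros((384*S,512*S),np.uint8);P=[proj(m,np.c_[x+r*np.cos(TH),y+r*np.sin(TH),0*TH+z+dz]) for r,z in sh]
    for a,b in zip(P,P[1:]):
        h=cv2.convexHull(((np.r_[a,b]+.5)*S-.5).astype(np.float32));cv2.fillConvexPoly(k,np.round(h).astype(np.int32),1)
    M=cv2.moments(k,True);return np.array([M["m10"]/M["m00"],M["m01"]/M["m00"]])/S-.5+.5/S,M["m00"]/S**2,k
def fit(m,mask,sh,x,y,dz=0):
    M=cv2.moments(mask.astype(np.uint8),True);c=np.array([M["m10"],M["m01"]])/M["m00"]
    for _ in range(5):
        g,A,_k=sil(m,sh,x,y,dz);a=back(m,c,.01+dz);b=back(m,g,.01+dz);x+=a[0]-b[0];y+=a[1]-b[1]
    print("  fit",np.round([x,y],4),"area",int(M["m00"]),"model",int(A));return x,y
def grey_mask(f,m,sh,x,y,pad=6):
    """bright/unsaturated pixels, biggest blob near the expected silhouette"""
    *_,k=sil(m,sh,x,y,S=1);roi=cv2.dilate(k,np.ones((2*pad+1,)*2,np.uint8))
    hsv=cv2.cvtColor(f,cv2.COLOR_RGB2HSV);g=f.astype(int);green=(g[...,1]-g[...,0]>8)
    a=((~green)&(hsv[...,2]>70)&(roi>0)).astype(np.uint8)
    n,l,s,_=cv2.connectedComponentsWithStats(a,connectivity=4);b=(l==1+np.argmax(s[1:,4])).astype(np.uint8)
    c,_=cv2.findContours(b,cv2.RETR_EXTERNAL,cv2.CHAIN_APPROX_NONE);o=np.zeros_like(b);cv2.drawContours(o,c,-1,1,-1);return o
E
python3 - <<'E'
from h import *
f=cv2.imread("pics/w1.png")[...,::-1].copy();m=robot.camera_model("wrist");print(m["position"])
t=np.load("pics/w1_mask.npy");print("trace");fit(m,t,SH["hub"],.493,-.1955)
a=grey_mask(f,m,SH["hub"],.493,-.1955);fit(m,a,SH["hub"],.493,-.1955)
b=grey_mask(f,m,SH["spindle"],.524,-.0256);fit(m,b,SH["spindle"],.524,-.0256)
f[a>0]=[255,0,0];f[b>0]=[255,0,0];cv2.imwrite("pics/w1m.png",cv2.resize(f[80:230,30:300],None,fx=2.5,fy=2.5,interpolation=0)[...,::-1])
for d in robot.trace("wrist","spindle_plate_top"):
    print(d["score"],d["rect"]); fit(m,d["region"],SH["spindle"],.524,-.0256)
E
```

```text
[ 0.57257308 -0.20483733  0.30454491]
trace
  fit [ 0.4921 -0.2009] area 632 model 760
  fit [ 0.4921 -0.2004] area 850 model 759
  fit [ 0.5354 -0.0305] area 4144 model 4386
0.7 [95.5, 140.6, 87.3, 74.6]
  fit [ 0.5392 -0.0322] area 4418 model 4424
0.69 [43.1, 278.8, 85.3, 87.2]
  fit [0.3763 0.0672] area 5374 model 3324
```

View pics/w1m.png

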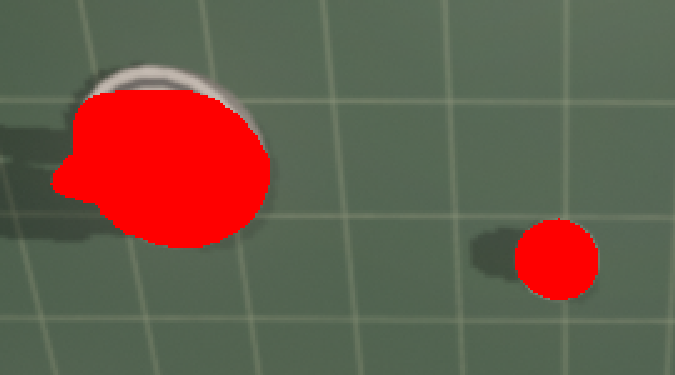

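```bash
cat >> h.py <<'E'
def measure(tag,parts):
    s,r=st();m=robot.camera_model("wrist");f=robot.grab_frame("wrist");cv2.imwrite(f"pics/{tag}.png",f[...,::-1]);np.save(f"pics/{tag}_cam.npy",m,allow_pickle=True)
    print("t",round(s["time_s"],2),"tcp",np.round(s["tool_pos"],4),"q",np.round(s["eef_rot"],4),"op",round(float(s["opening"]),3),"F",np.round(s["ft_force"],1))
    Q={"hub":"hub_mid","spindle":"spindle_plate_top","roll":"full_roll_mid","plate":"end_plate_mid"}
    for n,x,y in parts:
        for _ in range(2): k=grey_mask(f,m,SH[n],x,y); x,y=fit(m,k,SH[n],x,y)
        print(" ^",n,"grey")
        for d in robot.trace("wrist",Q[n]):
            if d["score"]>.3: print(" trace",n,round(d["score"],2),np.round(d["rect"],0).tolist());fit(m,d["region"],SH[n],x,y)
    return f,m
E
python3 - <<'E'
from h import *
measure("w2",[("hub",.492,-.2),("spindle",.537,-.032)])
E
```

```text
t 2.47 tcp [ 0.4944 -0.2065  0.1629] q [ 7.079e-01 -1.400e-03 -7.063e-01 -2.000e-04] op 0.598 F [ 0.4 -0.6  0.1]
  fit [ 0.4901 -0.1946] area 804 model 751
  fit [ 0.4901 -0.1946] area 804 model 751
 ^ hub grey
 trace hub 0.66 [250.0, 186.0, 34.0, 31.0]
  fit [ 0.4905 -0.1954] area 605 model 753
  fit [ 0.5358 -0.0286] area 4552 model 4380
  fit [ 0.5358 -0.0286] area 4552 model 4380
 ^ spindle grey
 trace spindle 0.86 [44.0, 280.0, 86.0, 86.0]
  fit [0.3732 0.0694] area 5198 model 3285
 trace spindle 0.77 [95.0, 146.0, 87.0, 74.0]
  fit [ 0.5355 -0.0292] area 4371 model 4373
```

```bash
python3 - <<'E'
from h import *
for i in range(4):
    s,r=st();m=robot.camera_model("wrist");f=robot.grab_frame("wrist")
    print(np.round(s["time_s"],2),np.round(s["tool_pos"],4),np.round(m["position"],4),np.round(s["dq"],3),np.round(R.from_quat(m["attitude"]).as_rotvec(),4))
    for n,x,y in [("hub",.492,-.196),("spindle",.536,-.029)]: fit(m,grey_mask(f,m,SH[n],x,y),SH[n],x,y)
E
```

```text
2.62 [ 0.4944 -0.2061  0.1629] [ 0.5727 -0.2048  0.3053] [-0.004  0.004 -0.004  0.005 -0.001 -0.003 -0.001] [ 2.0523 -2.0562 -0.3197]
  fit [ 0.4903 -0.1947] area 806 model 752
  fit [ 0.5358 -0.0286] area 4545 model 4374
2.67 [ 0.4944 -0.2058  0.1627] [ 0.5727 -0.2045  0.305 ] [-0.003  0.007 -0.003  0.006 -0.    -0.    -0.   ] [ 2.0526 -2.0557 -0.3203]
  fit [ 0.4902 -0.1949] area 809 model 754
  fit [ 0.5358 -0.0285] area 4573 model 4378
2.72 [ 0.4942 -0.2056  0.1624] [ 0.5726 -0.2043  0.3048] [-0.003  0.008 -0.003  0.006 -0.    -0.003 -0.002] [ 2.0528 -2.0552 -0.321 ]
  fit [ 0.4902 -0.1947] area 807 model 754
  fit [ 0.5358 -0.0285] area 4571 model 4387
2.77 [ 0.4942 -0.2054  0.1622] [ 0.5726 -0.2041  0.3045] [-0.003  0.006 -0.003  0.005 -0.    -0.002  0.001] [ 2.0529 -2.0547 -0.3216]
  fit [ 0.4902 -0.1947] area 809 model 755
  fit [ 0.5358 -0.0284] area 4592 model 4394
```

Call:
{"op": "apply_moves", "data": {"commands": [{"tx": 0.03, "ty": -0.01, "tz": 0.004, "ax": 0, "ay": 0, "az": 0, "grip": 0.6}, {"tx": 0.035, "ty": 0, "tz": 0, "ax": 0, "ay": 0, "az": 0, "grip": 0.6}, {"tx": 0.035, "ty": 0, "tz": 0, "ax": 0, "ay": 0, "az": 0, "grip": 0.6}, {"tx": 0.025, "ty": 0, "tz": 0, "ax": 0, "ay": 0, "az": 0, "grip": 0.6}, {"tx": 0.015, "ty": 0, "tz": 0, "ax": 0, "ay": 0, "az": 0, "grip": 0.6}, {"tx": 0.008, "ty": 0, "tz": 0, "ax": 0, "ay": 0, "az": 0, "grip": 0.6}, {"tx": 0.004, "ty": 0, "tz": 0, "ax": 0, "ay": 0, "az": 0, "grip": 0.6}, {"tx": 0.001, "ty": 0, "tz": 0, "ax": 0, "ay": 0, "az": 0, "grip": 0.6}, {"tx": 0, "ty": 0, "tz": 0, "ax": 0, "ay": 0, "az": 0, "grip": 0.6}, {"tx": 0, "ty": 0, "tz": 0, "ax": 0, "ay": 0, "az": 0, "grip": 0.6}]}}

```text
time_s: 3.65
tool_pos: [0.4907, -0.1952, 0.0094]
eef_rot: [0.708, -0.0, -0.706, 0.0]
ft_force: [-0.1, 0.3, -0.4]
opening: 0.601
```

```bash
python3 - <<'E'
from h import *
f,m=measure("w3",[("hub",.4902,-.1947)])
cv2.imwrite("pics/w3c.png",cv2.resize(f[130:384,100:412],None,fx=2.4,fy=2.3)[...,::-1])
E
```

```text
t 3.65 tcp [ 0.4907 -0.1952  0.0094] q [ 7.078e-01 -4.000e-04 -7.064e-01  1.000e-04] op 0.601 F [-0.1  0.3 -0.4]
  fit [ 0.4902 -0.1949] area 3042 model 2943
  fit [ 0.4902 -0.1949] area 3042 model 2943
 ^ hub grey
 trace hub 0.83 [259.0, 251.0, 62.0, 65.0]
  fit [ 0.4901 -0.1952] area 2722 model 2940
 trace hub 0.32 [49.0, 344.0, 16.0, 11.0]
  fit [ 0.4225 -0.0546] area 71 model 3112
```

View pics/w3c.png

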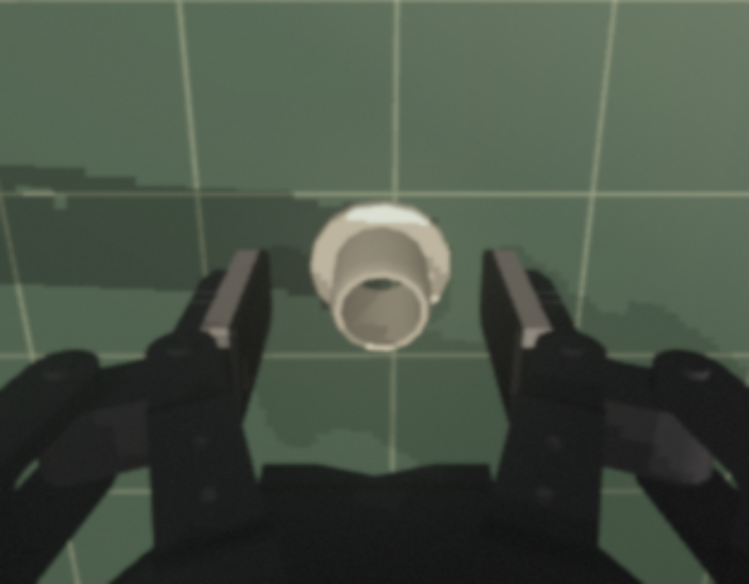

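Call:
{"op": "apply_moves", "data": {"commands": [{"tx": 0, "ty": 0, "tz": 0, "ax": 0, "ay": 0, "az": 0, "grip": 0.15}, {"tx": 0, "ty": 0, "tz": 0, "ax": 0, "ay": 0, "az": 0, "grip": 0.15}, {"tx": 0, "ty": 0, "tz": 0, "ax": 0, "ay": 0, "az": 0, "grip": 0.15}, {"tx": 0, "ty": 0, "tz": 0, "ax": 0, "ay": 0, "az": 0, "grip": 0.15}, {"tx": 0, "ty": 0, "tz": 0, "ax": 0, "ay": 0, "az": 0, "grip": 0.15}, {"tx": 0, "ty": 0, "tz": 0, "ax": 0, "ay": 0, "az": 0, "grip": 0.15}, {"tx": -0.02, "ty": 0, "tz": 0, "ax": 0, "ay": 0, "az": 0, "grip": 0.15}, {"tx": -0.03, "ty": 0, "tz": 0, "ax": 0, "ay": 0, "az": 0, "grip": 0.15}, {"tx": -0.03, "ty": 0, "tz": 0, "ax": 0, "ay": 0, "az": 0, "grip": 0.15}, {"tx": -0.02, "ty": 0, "tz": 0, "ax": 0, "ay": 0, "az": 0, "grip": 0.15}], "force": 30}}

```text
time_s: 4.58
tool_pos: [0.4905, -0.1951, 0.1106]
eef_rot: [0.708, -0.0, -0.706, 0.0]
ft_force: [0.4, 0.1, 0.5]
opening: 0.267
```

Call:
{"op": "apply_moves", "data": {"commands": [{"tx": 0, "ty": -0.015, "tz": -0.004, "ax": 0, "ay": 0, "az": 0, "grip": 0.15}, {"tx": 0, "ty": -0.027, "tz": -0.007, "ax": 0, "ay": 0, "az": 0, "grip": 0.15}, {"tx": 0, "ty": -0.03, "tz": -0.008, "ax": 0, "ay": 0, "az": 0, "grip": 0.15}, {"tx": 0, "ty": -0.03, "tz": -0.008, "ax": 0, "ay": 0, "az": 0, "grip": 0.15}, {"tx": 0, "ty": -0.03, "tz": -0.008, "ax": 0, "ay": 0, "az": 0, "grip": 0.15}, {"tx": 0, "ty": -0.02, "tz": -0.006, "ax": 0, "ay": 0, "az": 0, "grip": 0.15}, {"tx": 0, "ty": -0.01, "tz": -0.003, "ax": 0, "ay": 0, "az": 0, "grip": 0.15}, {"tx": 0, "ty": -0.004, "tz": -0.002, "ax": 0, "ay": 0, "az": 0, "grip": 0.15}, {"tx": 0, "ty": 0, "tz": 0, "ax": 0, "ay": 0, "az": 0, "grip": 0.15}, {"tx": 0, "ty": 0, "tz": 0, "ax": 0, "ay": 0, "az": 0, "grip": 0.15}]}}

```text
time_s: 5.42
tool_pos: [0.5356, -0.0307, 0.1083]
eef_rot: [-0.707, 0.001, 0.707, 0.0]
ft_force: [-0.4, -0.9, 0.1]
opening: 0.265
```

```bash
python3 - <<'E'
from h import *
s,r=st();m=robot.camera_model("wrist");f=robot.grab_frame("wrist");cv2.imwrite("pics/w4.png",f[...,::-1]);np.save("pics/w4m.npy",m,allow_pickle=True)
print(s["time_s"],s["tool_pos"],s["opening"])
for d in robot.trace("wrist","hub_mid"): print(d["score"],d["rect"]); fit(m,d["region"],SH["hub"],*s["tool_pos"][:2],dz=s["tool_pos"][2]-.009)
g=f.copy()
for n,x,y,dz in [("hub",*s["tool_pos"][:2],s["tool_pos"][2]-.009),("spindle",.5358,-.0285,0)]:
    c,_=cv2.findContours(sil(m,SH[n],x,y,dz,S=1)[2],cv2.RETR_LIST,cv2.CHAIN_APPROX_NONE);
    big=c if n=="x" else c
    for q in c:
        for p in q[:,0]: g[p[1],p[0]]=[255,0,0] if n=="hub" else [0,0,255]
cv2.imwrite("pics/w4c.png",cv2.resize(g[100:384,96:416],(800,600),interpolation=0)[...,::-1])
E
```

```text
5.4167 [ 0.53555118 -0.0306771   0.1083048 ] 0.2650570121364399
0.71 [256.9, 250.0, 54.6, 63.3]
  fit [ 0.5355 -0.0295] area 2349 model 2959
0.66 [472.9, 87.2, 70.5, 54.9]
  fit [ 0.6261 -0.1365] area 2997 model 5276
```

View pics/w4c.png

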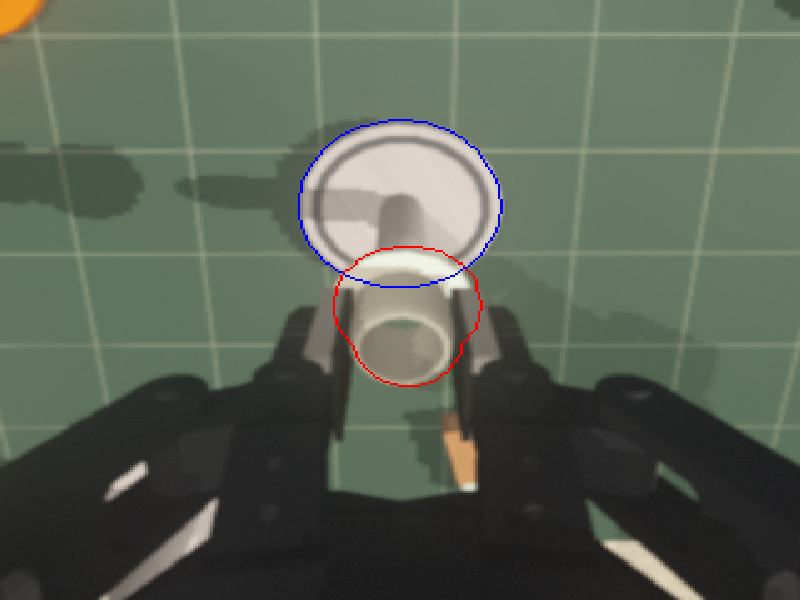

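Call:
{"op": "apply_moves", "data": {"commands": [{"tx": 0.006, "ty": 0.001, "tz": 0, "ax": 0, "ay": 0, "az": 0, "grip": 0.15}, {"tx": 0.012, "ty": 0, "tz": 0, "ax": 0, "ay": 0, "az": 0, "grip": 0.15}, {"tx": 0.012, "ty": 0, "tz": 0, "ax": 0, "ay": 0, "az": 0, "grip": 0.15}, {"tx": 0.01, "ty": 0, "tz": 0, "ax": 0, "ay": 0, "az": 0, "grip": 0.15}, {"tx": 0.01, "ty": 0, "tz": 0, "ax": 0, "ay": 0, "az": 0, "grip": 0.15}, {"tx": 0.01, "ty": 0, "tz": 0, "ax": 0, "ay": 0, "az": 0, "grip": 0.15}, {"tx": 0.008, "ty": 0, "tz": 0, "ax": 0, "ay": 0, "az": 0, "grip": 0.15}, {"tx": 0.006, "ty": 0, "tz": 0, "ax": 0, "ay": 0, "az": 0, "grip": 0.15}, {"tx": 0.004, "ty": 0, "tz": 0, "ax": 0, "ay": 0, "az": 0, "grip": 0.15}, {"tx": 0.002, "ty": 0, "tz": 0, "ax": 0, "ay": 0, "az": 0, "grip": 0.15}]}}

```text
time_s: 6.35
tool_pos: [0.5358, -0.0298, 0.0277]
eef_rot: [-0.707, 0.0, 0.707, 0.0]
ft_force: [-0.3, -0.1, 0.0]
opening: 0.268
```

Call:
{"op": "apply_moves", "data": {"commands": [{"tx": 0.004, "ty": 0, "tz": 0, "ax": 0, "ay": 0, "az": 0, "grip": 0.15}, {"tx": 0.002, "ty": 0, "tz": 0, "ax": 0, "ay": 0, "az": 0, "grip": 0.15}, {"tx": 0.0015, "ty": 0, "tz": 0, "ax": 0, "ay": 0, "az": 0, "grip": 0.15}, {"tx": 0, "ty": 0, "tz": 0, "ax": 0, "ay": 0, "az": 0, "grip": 0.15}, {"tx": 0, "ty": 0, "tz": 0, "ax": 0, "ay": 0, "az": 0, "grip": 0.15}, {"tx": 0, "ty": 0, "tz": 0, "ax": 0, "ay": 0, "az": 0, "grip": 0.5}, {"tx": 0, "ty": 0, "tz": 0, "ax": 0, "ay": 0, "az": 0, "grip": 0.5}, {"tx": 0, "ty": 0, "tz": 0, "ax": 0, "ay": 0, "az": 0, "grip": 0.5}, {"tx": 0, "ty": 0, "tz": 0, "ax": 0, "ay": 0, "az": 0, "grip": 0.5}, {"tx": 0, "ty": 0, "tz": 0, "ax": 0, "ay": 0, "az": 0, "grip": 0.5}]}}

```text
time_s: 7.18
tool_pos: [0.5359, -0.0298, 0.0208]
eef_rot: [0.707, -0.0, -0.707, -0.0]
ft_force: [-0.4, -0.5, -0.7]
opening: 0.502
```

Call:
{"op": "apply_moves", "data": {"commands": [{"tx": -0.02, "ty": 0, "tz": 0, "ax": 0, "ay": 0, "az": 0, "grip": 0.5}, {"tx": -0.04, "ty": 0, "tz": 0, "ax": 0, "ay": 0, "az": 0, "grip": 0.5}, {"tx": -0.04, "ty": 0, "tz": 0, "ax": 0, "ay": 0, "az": 0, "grip": 0.5}, {"tx": -0.04, "ty": 0, "tz": 0, "ax": 0, "ay": 0, "az": 0, "grip": 0.5}, {"tx": 0, "ty": -0.03, "tz": 0.011, "ax": 0, "ay": 0, "az": 0, "grip": 1}, {"tx": 0, "ty": -0.038, "tz": 0.015, "ax": 0, "ay": 0, "az": 0, "grip": 1}, {"tx": 0, "ty": -0.038, "tz": 0.015, "ax": 0, "ay": 0, "az": 0, "grip": 1}, {"tx": 0, "ty": -0.038, "tz": 0.015, "ax": 0, "ay": 0, "az": 0, "grip": 1}, {"tx": 0, "ty": -0.036, "tz": 0.014, "ax": 0, "ay": 0, "az": 0, "grip": 1}, {"tx": 0, "ty": -0.03, "tz": 0.011, "ax": 0, "ay": 0, "az": 0, "grip": 1}]}}

```text
time_s: 8.02
tool_pos: [0.4533, 0.1829, 0.1609]
eef_rot: [-0.707, -0.001, 0.707, -0.0]
ft_force: [0.1, -0.3, -0.6]
opening: 0.998
```

```bash
python3 - <<'E'
from h import *
for i in range(5): robot.grab_frame("wrist")
f,m=measure("w5",[("roll",.45,.19)])
print("plate?")
for d in robot.trace("wrist","end_plate_mid"): print(d["score"],d["rect"]); fit(m,d["region"],SH["plate"],.61,.21)
E
```

```text
t 8.27 tcp [0.4551 0.1796 0.1609] q [ 7.072e-01 -3.000e-04 -7.070e-01  1.000e-04] op 0.998 F [-0.2  0.   0.5]
  fit [0.4512 0.197 ] area 2357 model 2185
  fit [0.4513 0.1975] area 2395 model 2183
 ^ roll grey
 trace roll 0.83 [241.0, 185.0, 48.0, 53.0]
  fit [0.4507 0.1968] area 1855 model 2182
plate?
0.85 [215.7, 34.8, 72.0, 69.5]
  fit [0.6083 0.2207] area 3520 model 3726
0.59 [317.2, 16.6, 65.5, 33.2]
  fit [0.638  0.1236] area 1669 model 1911
```

View pics/w5.png

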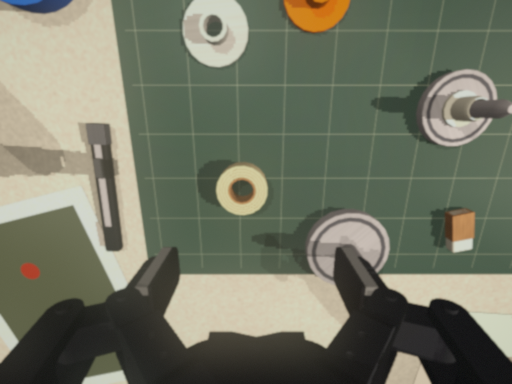

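Call:
{"op": "apply_moves", "data": {"commands": [{"tx": 0.02, "ty": -0.009, "tz": 0.002, "ax": 0, "ay": 0, "az": 0, "grip": 1}, {"tx": 0.03, "ty": -0.008, "tz": 0.002, "ax": 0, "ay": 0, "az": 0, "grip": 1}, {"tx": 0.03, "ty": 0, "tz": 0, "ax": 0, "ay": 0, "az": 0, "grip": 1}, {"tx": 0.025, "ty": 0, "tz": 0, "ax": 0, "ay": 0, "az": 0, "grip": 1}, {"tx": 0.015, "ty": 0, "tz": 0, "ax": 0, "ay": 0, "az": 0, "grip": 1}, {"tx": 0.008, "ty": 0, "tz": 0, "ax": 0, "ay": 0, "az": 0, "grip": 1}, {"tx": 0.004, "ty": 0, "tz": 0, "ax": 0, "ay": 0, "az": 0, "grip": 1}, {"tx": 0, "ty": 0, "tz": 0, "ax": 0, "ay": 0, "az": 0, "grip": 1}, {"tx": 0, "ty": 0, "tz": 0, "ax": 0, "ay": 0, "az": 0, "grip": 1}, {"tx": 0, "ty": 0, "tz": 0, "ax": 0, "ay": 0, "az": 0, "grip": 1}]}}

```text
time_s: 9.25
tool_pos: [0.4519, 0.1973, 0.0298]
eef_rot: [0.708, 0.0, -0.706, -0.001]
ft_force: [-0.1, 0.3, 0.2]
opening: 0.999
```

```bash
python3 - <<'E'
from h import *
s,r=st();m=robot.camera_model("wrist");f=robot.grab_frame("wrist");cv2.imwrite("pics/w6.png",f[...,::-1]);print(s["tool_pos"])
for d in robot.trace("wrist","full_roll_mid"):
    k=d["region"].astype(np.uint8);c,_=cv2.findContours(k,cv2.RETR_EXTERNAL,cv2.CHAIN_APPROX_NONE);cv2.drawContours(k,c,-1,1,-1);print(d["score"],d["rect"]);fit(m,k,SH["roll"],.451,.197)
k=grey_mask(f,m,SH["roll"],.451,.197);fit(m,k,SH["roll"],.451,.197)
E
```

```text
[0.45185269 0.19727909 0.02981051]
0.85 [259.6, 236.7, 89.5, 94.6]
  fit [0.451  0.1969] area 6426 model 6635
  fit [0.451  0.1979] area 7048 model 6633
```

Call:
{"op": "apply_moves", "data": {"commands": [{"tx": 0.01, "ty": 0, "tz": 0, "ax": 0, "ay": 0, "az": 0, "grip": 1}, {"tx": 0.01, "ty": 0, "tz": 0, "ax": 0, "ay": 0, "az": 0, "grip": 1}, {"tx": 0.005, "ty": 0, "tz": 0, "ax": 0, "ay": 0, "az": 0, "grip": 1}, {"tx": 0.002, "ty": 0, "tz": 0, "ax": 0, "ay": 0, "az": 0, "grip": 1}, {"tx": 0.001, "ty": 0, "tz": 0, "ax": 0, "ay": 0, "az": 0, "grip": 1}, {"tx": 0, "ty": 0, "tz": 0, "ax": 0, "ay": 0, "az": 0, "grip": 0.5}, {"tx": 0, "ty": 0, "tz": 0, "ax": 0, "ay": 0, "az": 0, "grip": 0.5}, {"tx": 0, "ty": 0, "tz": 0, "ax": 0, "ay": 0, "az": 0, "grip": 0.5}, {"tx": 0, "ty": 0, "tz": 0, "ax": 0, "ay": 0, "az": 0, "grip": 0.5}, {"tx": 0, "ty": 0, "tz": 0, "ax": 0, "ay": 0, "az": 0, "grip": 0.5}], "force": 30}}

```text
time_s: 10.18
tool_pos: [0.451, 0.1972, 0.0008]
eef_rot: [0.707, -0.0, -0.707, -0.0]
ft_force: [-0.1, 0.0, -0.2]
opening: 0.64
```

Call:
{"op": "apply_moves", "data": {"commands": [{"tx": -0.02, "ty": 0, "tz": 0, "ax": 0, "ay": 0, "az": 0, "grip": 0.5}, {"tx": -0.035, "ty": 0, "tz": 0, "ax": 0, "ay": 0, "az": 0, "grip": 0.5}, {"tx": -0.035, "ty": 0, "tz": 0, "ax": 0, "ay": 0, "az": 0, "grip": 0.5}, {"tx": -0.02, "ty": 0.01, "tz": -0.0035, "ax": 0, "ay": 0, "az": 0, "grip": 0.5}, {"tx": 0, "ty": 0.02, "tz": -0.0075, "ax": 0, "ay": 0, "az": 0, "grip": 0.5}, {"tx": 0, "ty": 0.035, "tz": -0.013, "ax": 0, "ay": 0, "az": 0, "grip": 0.5}, {"tx": 0, "ty": 0.035, "tz": -0.013, "ax": 0, "ay": 0, "az": 0, "grip": 0.5}, {"tx": 0, "ty": 0.035, "tz": -0.013, "ax": 0, "ay": 0, "az": 0, "grip": 0.5}, {"tx": 0, "ty": 0.035, "tz": -0.013, "ax": 0, "ay": 0, "az": 0, "grip": 0.5}, {"tx": 0, "ty": 0.025, "tz": -0.01, "ax": 0, "ay": 0, "az": 0, "grip": 0.5}]}}

```text
time_s: 11.02
tool_pos: [0.5247, -0.0019, 0.111]
eef_rot: [0.707, -0.002, -0.707, -0.001]
ft_force: [-0.1, -0.5, -0.4]
opening: 0.634
```

Call:
{"op": "apply_moves", "data": {"commands": [{"tx": 0, "ty": 0.016, "tz": -0.006, "ax": 0, "ay": 0, "az": 0, "grip": 0.5}, {"tx": 0, "ty": 0.01, "tz": -0.004, "ax": 0, "ay": 0, "az": 0, "grip": 0.5}, {"tx": 0, "ty": 0.005, "tz": -0.0015, "ax": 0, "ay": 0, "az": 0, "grip": 0.5}, {"tx": 0, "ty": 0.001, "tz": -0.0005, "ax": 0, "ay": 0, "az": 0, "grip": 0.5}, {"tx": 0, "ty": 0, "tz": 0, "ax": 0, "ay": 0, "az": 0, "grip": 0.5}, {"tx": 0, "ty": 0, "tz": 0, "ax": 0, "ay": 0, "az": 0, "grip": 0.5}, {"tx": 0, "ty": 0, "tz": 0, "ax": 0, "ay": 0, "az": 0, "grip": 0.5}, {"tx": 0, "ty": 0, "tz": 0, "ax": 0, "ay": 0, "az": 0, "grip": 0.5}, {"tx": 0, "ty": 0, "tz": 0, "ax": 0, "ay": 0, "az": 0, "grip": 0.5}, {"tx": 0, "ty": 0, "tz": 0, "ax": 0, "ay": 0, "az": 0, "grip": 0.5}]}}

```text
time_s: 11.85
tool_pos: [0.5359, -0.0293, 0.1109]
eef_rot: [-0.707, -0.0, 0.707, -0.0]
ft_force: [0.4, 0.2, 0.1]
opening: 0.641
```

```bash
cat >> h.py <<'E'
def overlay(tag,items,crop):
    s,r=st();m=robot.camera_model("wrist");f=robot.grab_frame("wrist");cv2.imwrite(f"pics/{tag}.png",f[...,::-1])
    print("t",round(s["time_s"],2),"tcp",np.round(s["tool_pos"],4),"op",s["opening"]);x0,y0,x1,y1=crop;S=4
    g=cv2.resize(f,None,fx=S,fy=S,interpolation=cv2.INTER_LINEAR)
    for sh,x,y,dz,col in items:
        for rr,z in sh:
            p=((proj(m,np.c_[x+rr*np.cos(TH),y+rr*np.sin(TH),0*TH+z+dz])+.5)*S-.5);cv2.polylines(g,[np.round(p).astype(np.int32)],True,col,1)
    g=g[y0*S:y1*S,x0*S:x1*S];k=min(800/g.shape[1],600/g.shape[0]);cv2.imwrite(f"pics/{tag}o.png",cv2.resize(g,None,fx=k,fy=k,interpolation=cv2.INTER_AREA)[...,::-1]);print("scale",S*k)
    return f,m,s
E
python3 - <<'E'
from h import *
s,_=st();x,y,z=s["tool_pos"]
f,m,s=overlay("w7",[(SH["roll"]+[(.01325,.024)],x,y,z-.0008,(255,0,0)),(SH["spindle"][:2],.5358,-.0285,0,(0,0,255)),([(.018,.016)],.5358,-.0285,0,(0,255,255))],(160,120,352,264))
for d in robot.trace("wrist","full_roll_mid"):
    k=d["region"].astype(np.uint8);c,_=cv2.findContours(k,cv2.RETR_EXTERNAL,cv2.CHAIN_APPROX_NONE);cv2.drawContours(k,c,-1,1,-1);print(d["score"],d["rect"]);fit(m,k,SH["roll"],x,y,z-.0008)
E
```

```text
t 11.85 tcp [ 0.5359 -0.0293  0.1109] op 0.6406206931345714
scale 4.166666666666667
0.86 [257.8, 256.9, 105.6, 111.7]
  fit [ 0.5364 -0.0281] area 9120 model 9542
```

View pics/w7o.png

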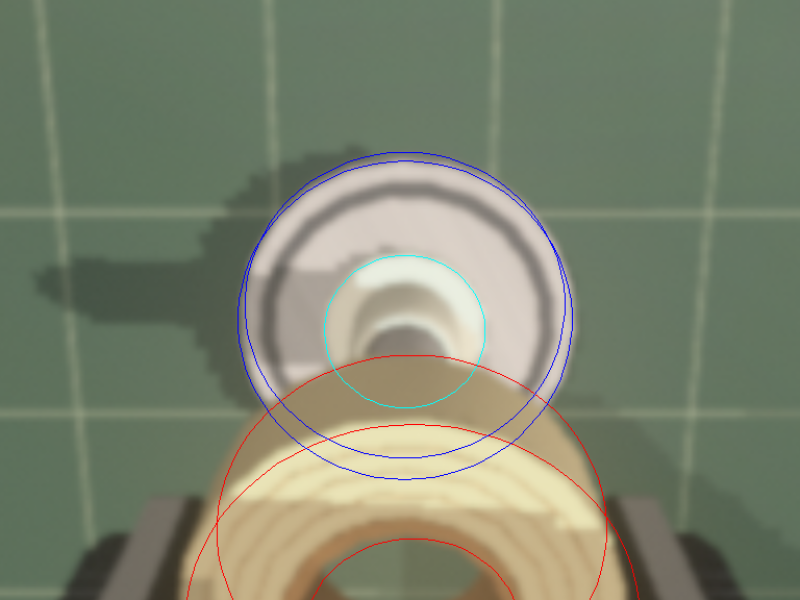

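Call:
{"op": "apply_moves", "data": {"commands": [{"tx": 0.006, "ty": 0, "tz": 0.0005, "ax": 0, "ay": 0, "az": 0, "grip": 0.5}, {"tx": 0.012, "ty": 0, "tz": 0, "ax": 0, "ay": 0, "az": 0, "grip": 0.5}, {"tx": 0.014, "ty": 0, "tz": 0, "ax": 0, "ay": 0, "az": 0, "grip": 0.5}, {"tx": 0.012, "ty": 0, "tz": 0, "ax": 0, "ay": 0, "az": 0, "grip": 0.5}, {"tx": 0.01, "ty": 0, "tz": 0, "ax": 0, "ay": 0, "az": 0, "grip": 0.5}, {"tx": 0.008, "ty": 0, "tz": 0, "ax": 0, "ay": 0, "az": 0, "grip": 0.5}, {"tx": 0.006, "ty": 0, "tz": 0, "ax": 0, "ay": 0, "az": 0, "grip": 0.5}, {"tx": 0.004, "ty": 0, "tz": 0, "ax": 0, "ay": 0, "az": 0, "grip": 0.5}, {"tx": 0.003, "ty": 0, "tz": 0, "ax": 0, "ay": 0, "az": 0, "grip": 0.5}, {"tx": 0.003, "ty": 0, "tz": 0, "ax": 0, "ay": 0, "az": 0, "grip": 0.5}]}}

```text
time_s: 12.78
tool_pos: [0.5357, -0.0299, 0.0328]
eef_rot: [0.707, -0.0, -0.707, -0.0]
ft_force: [-0.3, 0.2, -0.7]
opening: 0.638
```

Call:
{"op": "apply_moves", "data": {"commands": [{"tx": 0.003, "ty": 0, "tz": 0, "ax": 0, "ay": 0, "az": 0, "grip": 0.5}, {"tx": 0.003, "ty": 0, "tz": 0, "ax": 0, "ay": 0, "az": 0, "grip": 0.5}, {"tx": 0.003, "ty": 0, "tz": 0, "ax": 0, "ay": 0, "az": 0, "grip": 0.5}, {"tx": 0.003, "ty": 0, "tz": 0, "ax": 0, "ay": 0, "az": 0, "grip": 0.5}, {"tx": 0.002, "ty": 0, "tz": 0, "ax": 0, "ay": 0, "az": 0, "grip": 0.5}, {"tx": 0.001, "ty": 0, "tz": 0, "ax": 0, "ay": 0, "az": 0, "grip": 0.5}, {"tx": 0, "ty": 0, "tz": 0, "ax": 0, "ay": 0, "az": 0, "grip": 0.5}, {"tx": 0, "ty": 0, "tz": 0, "ax": 0, "ay": 0, "az": 0, "grip": 0.5}, {"tx": 0, "ty": 0, "tz": 0, "ax": 0, "ay": 0, "az": 0, "grip": 0.5}, {"tx": 0, "ty": 0, "tz": 0, "ax": 0, "ay": 0, "az": 0, "grip": 0.5}]}}

```text
time_s: 13.62
tool_pos: [0.5356, -0.0299, 0.018]
eef_rot: [0.707, -0.0, -0.707, -0.0]
ft_force: [0.7, 0.4, 0.2]
opening: 0.636
```

Call:
{"op": "apply_moves", "data": {"commands": [{"tx": 0, "ty": 0, "tz": 0, "ax": 0, "ay": 0, "az": 0, "grip": 0.9}, {"tx": 0, "ty": 0, "tz": 0, "ax": 0, "ay": 0, "az": 0, "grip": 0.9}, {"tx": 0, "ty": 0, "tz": 0, "ax": 0, "ay": 0, "az": 0, "grip": 0.9}, {"tx": 0, "ty": 0, "tz": 0, "ax": 0, "ay": 0, "az": 0, "grip": 0.9}, {"tx": -0.015, "ty": 0, "tz": 0, "ax": 0, "ay": 0, "az": 0, "grip": 0.9}, {"tx": -0.025, "ty": 0, "tz": 0, "ax": 0, "ay": 0, "az": 0, "grip": 0.9}, {"tx": -0.035, "ty": 0, "tz": 0, "ax": 0, "ay": 0, "az": 0, "grip": 0.9}, {"tx": -0.035, "ty": 0, "tz": 0, "ax": 0, "ay": 0, "az": 0, "grip": 0.9}, {"tx": -0.03, "ty": -0.01, "tz": -0.003, "ax": 0, "ay": 0, "az": 0, "grip": 0.9}, {"tx": -0.01, "ty": -0.03, "tz": -0.009, "ax": 0, "ay": 0, "az": 0, "grip": 0.9}]}}

```text
time_s: 14.45
tool_pos: [0.5489, 0.0048, 0.1725]
eef_rot: [0.709, -0.004, -0.705, -0.002]
ft_force: [1.0, -1.0, 0.7]
opening: 0.893
```

Call:
{"op": "apply_moves", "data": {"commands": [{"tx": 0, "ty": -0.036, "tz": -0.01, "ax": 0, "ay": 0, "az": 0, "grip": 0.6}, {"tx": 0, "ty": -0.036, "tz": -0.01, "ax": 0, "ay": 0, "az": 0, "grip": 0.6}, {"tx": 0, "ty": -0.036, "tz": -0.01, "ax": 0, "ay": 0, "az": 0, "grip": 0.6}, {"tx": 0, "ty": -0.036, "tz": -0.01, "ax": 0, "ay": 0, "az": 0, "grip": 0.6}, {"tx": 0, "ty": -0.03, "tz": -0.009, "ax": 0, "ay": 0, "az": 0, "grip": 0.6}, {"tx": 0, "ty": -0.02, "tz": -0.006, "ax": 0, "ay": 0, "az": 0, "grip": 0.6}, {"tx": 0, "ty": -0.01, "tz": -0.003, "ax": 0, "ay": 0, "az": 0, "grip": 0.6}, {"tx": 0, "ty": -0.006, "tz": -0.002, "ax": 0, "ay": 0, "az": 0, "grip": 0.6}, {"tx": 0, "ty": 0, "tz": 0, "ax": 0, "ay": 0, "az": 0, "grip": 0.6}, {"tx": 0, "ty": 0, "tz": 0, "ax": 0, "ay": 0, "az": 0, "grip": 0.6}]}}

```text
time_s: 15.28
tool_pos: [0.6074, 0.2181, 0.1677]
eef_rot: [-0.707, 0.001, 0.707, 0.0]
ft_force: [-0.1, -0.4, 0.7]
opening: 0.602
```

```bash
python3 - <<'E'
from h import *
s,_=st()
f,m,s=overlay("w8",[(SH["plate"],.608,.221,0,(255,0,0))],(120,60,376,252))
for d in robot.trace("wrist","end_plate_mid"):
    k=d["region"].astype(np.uint8);c,_=cv2.findContours(k,cv2.RETR_EXTERNAL,cv2.CHAIN_APPROX_NONE);cv2.drawContours(k,c,-1,1,-1);print(d["score"],d["rect"],f[d["region"]].mean(0));fit(m,k,SH["plate"],.608,.221)
k=grey_mask(f,m,SH["plate"],.608,.221);fit(m,k,SH["plate"],.608,.221)
E
```

```text
t 15.28 tcp [0.6074 0.2181 0.1677] op 0.6022415909703064
scale 3.125
0.9 [339.9, 153.5, 54.2, 54.2] [201.42333901 121.34582624  26.02044293]
  fit [0.6394 0.1236] area 2454 model 2556
0.82 [233.6, 91.4, 59.5, 62.8] [ 44.6194887  163.43238236 148.11448685]
  fit [0.7061 0.2418] area 2933 model 3086
0.64 [255.9, 177.6, 55.5, 58.2] [198.3662037  190.59166667 173.36527778]
  fit [0.6082 0.2207] area 2247 model 2312
  fit [0.6085 0.2215] area 2516 model 2317
```

View pics/w8o.png

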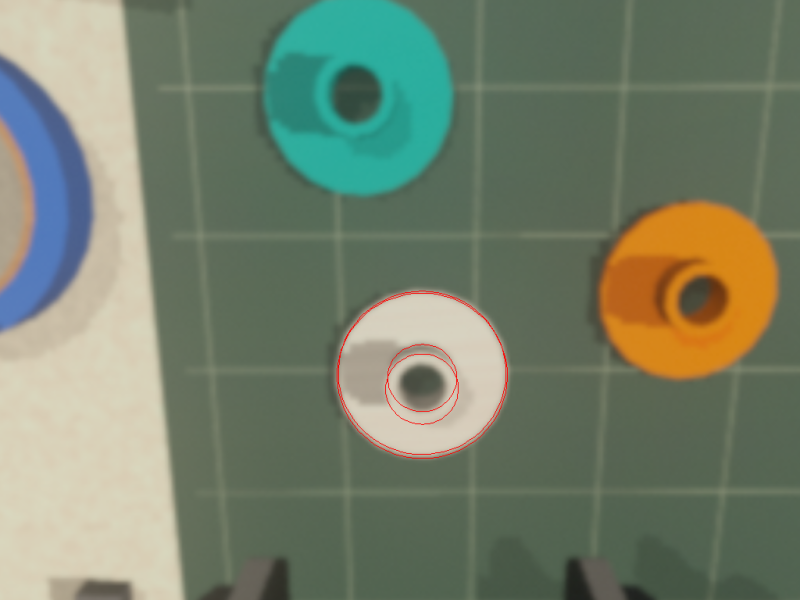

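Call:
{"op": "apply_moves", "data": {"commands": [{"tx": 0.03, "ty": 0.0005, "tz": -0.001, "ax": 0, "ay": 0, "az": 0, "grip": 0.6}, {"tx": 0.035, "ty": 0, "tz": 0, "ax": 0, "ay": 0, "az": 0, "grip": 0.6}, {"tx": 0.035, "ty": 0, "tz": 0, "ax": 0, "ay": 0, "az": 0, "grip": 0.6}, {"tx": 0.025, "ty": 0, "tz": 0, "ax": 0, "ay": 0, "az": 0, "grip": 0.6}, {"tx": 0.016, "ty": 0, "tz": 0, "ax": 0, "ay": 0, "az": 0, "grip": 0.6}, {"tx": 0.01, "ty": 0, "tz": 0, "ax": 0, "ay": 0, "az": 0, "grip": 0.6}, {"tx": 0.006, "ty": 0, "tz": 0, "ax": 0, "ay": 0, "az": 0, "grip": 0.6}, {"tx": 0.003, "ty": 0, "tz": 0, "ax": 0, "ay": 0, "az": 0, "grip": 0.6}, {"tx": 0, "ty": 0, "tz": 0, "ax": 0, "ay": 0, "az": 0, "grip": 0.6}, {"tx": 0, "ty": 0, "tz": 0, "ax": 0, "ay": 0, "az": 0, "grip": 0.6}]}}

```text
time_s: 16.22
tool_pos: [0.6094, 0.2197, 0.009]
eef_rot: [0.708, 0.0, -0.706, -0.0]
ft_force: [0.7, -0.8, 0.3]
opening: 0.6
```

Call:
{"op": "apply_moves", "data": {"commands": [{"tx": 0, "ty": 0, "tz": 0, "ax": 0, "ay": 0, "az": 0, "grip": 0.15}, {"tx": 0, "ty": 0, "tz": 0, "ax": 0, "ay": 0, "az": 0, "grip": 0.15}, {"tx": 0, "ty": 0, "tz": 0, "ax": 0, "ay": 0, "az": 0, "grip": 0.15}, {"tx": 0, "ty": 0, "tz": 0, "ax": 0, "ay": 0, "az": 0, "grip": 0.15}, {"tx": 0, "ty": 0, "tz": 0, "ax": 0, "ay": 0, "az": 0, "grip": 0.15}, {"tx": 0, "ty": 0, "tz": 0, "ax": 0, "ay": 0, "az": 0, "grip": 0.15}, {"tx": -0.015, "ty": 0, "tz": 0, "ax": 0, "ay": 0, "az": 0, "grip": 0.15}, {"tx": -0.03, "ty": 0, "tz": 0, "ax": 0, "ay": 0, "az": 0, "grip": 0.15}, {"tx": -0.035, "ty": 0, "tz": 0, "ax": 0, "ay": 0, "az": 0, "grip": 0.15}, {"tx": -0.02, "ty": 0, "tz": 0, "ax": 0, "ay": 0, "az": 0, "grip": 0.15}], "force": 40}}

```text
time_s: 17.05
tool_pos: [0.6099, 0.22, 0.1118]
eef_rot: [0.708, 0.0, -0.706, -0.001]
ft_force: [0.2, -0.3, -0.9]
opening: 0.279
```

Call:
{"op": "apply_moves", "data": {"commands": [{"tx": 0, "ty": 0.0175, "tz": 0.0045, "ax": 0, "ay": 0, "az": 0, "grip": 0.15}, {"tx": 0, "ty": 0.028, "tz": 0.008, "ax": 0, "ay": 0, "az": 0, "grip": 0.15}, {"tx": 0, "ty": 0.035, "tz": 0.01, "ax": 0, "ay": 0, "az": 0, "grip": 0.15}, {"tx": 0, "ty": 0.035, "tz": 0.01, "ax": 0, "ay": 0, "az": 0, "grip": 0.15}, {"tx": 0, "ty": 0.035, "tz": 0.01, "ax": 0, "ay": 0, "az": 0, "grip": 0.15}, {"tx": 0, "ty": 0.035, "tz": 0.01, "ax": 0, "ay": 0, "az": 0, "grip": 0.15}, {"tx": 0, "ty": 0.03, "tz": 0.009, "ax": 0, "ay": 0, "az": 0, "grip": 0.15}, {"tx": 0, "ty": 0.018, "tz": 0.006, "ax": 0, "ay": 0, "az": 0, "grip": 0.15}, {"tx": 0, "ty": 0.01, "tz": 0.003, "ax": 0, "ay": 0, "az": 0, "grip": 0.15}, {"tx": 0, "ty": 0.006, "tz": 0.002, "ax": 0, "ay": 0, "az": 0, "grip": 0.15}]}}

```text
time_s: 17.88
tool_pos: [0.5358, -0.0314, 0.1086]
eef_rot: [0.707, -0.001, -0.707, -0.001]
ft_force: [0.4, 0.4, -1.0]
opening: 0.28
```

```bash
python3 - <<'E'
from h import *
for i in range(6): robot.grab_frame("wrist")
s,_=st();x,y,z=s["tool_pos"]
f,m,s=overlay("w9",[(SH["plate"],x,y+.0011,z-.0083,(255,0,0)),(SH["spindle"],.5358,-.0285,0,(0,0,255)),([(.028,.04)],.5358,-.0285,0,(0,255,255))],(160,110,352,290))
for d in robot.trace("wrist","end_plate_mid"):
    k=d["region"].astype(np.uint8);c,_=cv2.findContours(k,cv2.RETR_EXTERNAL,cv2.CHAIN_APPROX_NONE);cv2.drawContours(k,c,-1,1,-1);print(d["score"],d["rect"]);fit(m,k,SH["plate"],x,y,z-.0083)
E
```

```text
t 18.18 tcp [ 0.5365 -0.0278  0.1078] op 0.2755027534435295
scale 3.3333333333333335
0.84 [257.1, 242.7, 106.0, 99.0]
  fit [ 0.5402 -0.0267] area 5695 model 8215
0.76 [80.6, 78.2, 80.6, 83.9]
  fit [0.628  0.0627] area 5013 model 14273
```

View pics/w9o.png

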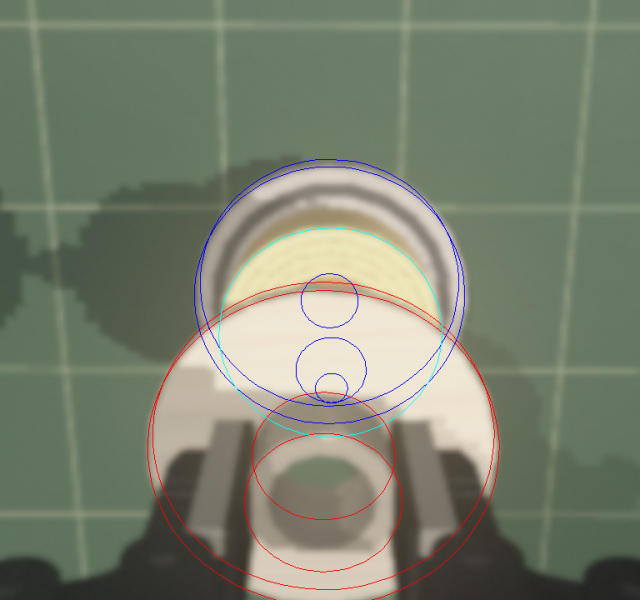

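Call:
{"op": "apply_moves", "data": {"commands": [{"tx": 0.003, "ty": 0, "tz": 0, "ax": 0, "ay": 0, "az": 0, "grip": 0.15}, {"tx": 0.005, "ty": 0, "tz": 0, "ax": 0, "ay": 0, "az": 0, "grip": 0.15}, {"tx": 0.007, "ty": 0, "tz": 0, "ax": 0, "ay": 0, "az": 0, "grip": 0.15}, {"tx": 0.007, "ty": 0, "tz": 0, "ax": 0, "ay": 0, "az": 0, "grip": 0.15}, {"tx": 0.006, "ty": 0, "tz": 0, "ax": 0, "ay": 0, "az": 0, "grip": 0.15}, {"tx": 0.006, "ty": 0, "tz": 0, "ax": 0, "ay": 0, "az": 0, "grip": 0.15}, {"tx": 0.006, "ty": 0, "tz": 0, "ax": 0, "ay": 0, "az": 0, "grip": 0.15}, {"tx": 0.006, "ty": 0, "tz": 0, "ax": 0, "ay": 0, "az": 0, "grip": 0.15}, {"tx": 0.004, "ty": 0, "tz": 0, "ax": 0, "ay": 0, "az": 0, "grip": 0.15}, {"tx": 0.003, "ty": 0, "tz": 0, "ax": 0, "ay": 0, "az": 0, "grip": 0.15}]}}

```text
time_s: 19.12
tool_pos: [0.5357, -0.0299, 0.0541]
eef_rot: [-0.707, 0.0, 0.707, 0.0]
ft_force: [-0.5, 0.3, -0.6]
opening: 0.28
```

Call:
{"op": "apply_moves", "data": {"commands": [{"tx": 0.003, "ty": 0, "tz": 0, "ax": 0, "ay": 0, "az": 0, "grip": 0.15}, {"tx": 0.002, "ty": 0, "tz": 0, "ax": 0, "ay": 0, "az": 0, "grip": 0.15}, {"tx": 0.001, "ty": 0, "tz": 0, "ax": 0, "ay": 0, "az": 0, "grip": 0.15}, {"tx": 0.0005, "ty": 0, "tz": 0, "ax": 0, "ay": 0, "az": 0, "grip": 0.15}, {"tx": 0, "ty": 0, "tz": 0, "ax": 0, "ay": 0, "az": 0, "grip": 0.15}, {"tx": 0, "ty": 0, "tz": 0, "ax": 0, "ay": 0, "az": 0, "grip": 0.15}, {"tx": 0, "ty": 0, "tz": 0, "ax": 0, "ay": 0, "az": 0, "grip": 0.15}, {"tx": 0, "ty": 0, "tz": 0, "ax": 0, "ay": 0, "az": 0, "grip": 0.15}, {"tx": 0, "ty": 0, "tz": 0, "ax": 0, "ay": 0, "az": 0, "grip": 0.15}, {"tx": 0, "ty": 0, "tz": 0, "ax": 0, "ay": 0, "az": 0, "grip": 0.15}]}}

```text
time_s: 19.95
tool_pos: [0.536, -0.0298, 0.049]
eef_rot: [0.707, -0.0, -0.707, -0.0]
ft_force: [-1.5, 0.1, 6.3]
opening: 0.277
```

Call:
{"op": "apply_moves", "data": {"commands": [{"tx": 0, "ty": 0, "tz": 0, "ax": 0, "ay": 0, "az": 0, "grip": 0.6}, {"tx": 0, "ty": 0, "tz": 0, "ax": 0, "ay": 0, "az": 0, "grip": 0.6}, {"tx": 0, "ty": 0, "tz": 0, "ax": 0, "ay": 0, "az": 0, "grip": 0.6}, {"tx": 0, "ty": 0, "tz": 0, "ax": 0, "ay": 0, "az": 0, "grip": 0.6}, {"tx": -0.01, "ty": 0, "tz": 0, "ax": 0, "ay": 0, "az": 0, "grip": 0.6}, {"tx": -0.02, "ty": 0, "tz": 0, "ax": 0, "ay": 0, "az": 0, "grip": 0.6}, {"tx": -0.03, "ty": 0, "tz": 0, "ax": 0, "ay": 0, "az": 0, "grip": 0.6}, {"tx": -0.03, "ty": 0, "tz": 0, "ax": 0, "ay": 0, "az": 0, "grip": 0.6}, {"tx": -0.02, "ty": 0, "tz": 0, "ax": 0, "ay": 0, "az": 0, "grip": 0.6}, {"tx": -0.01, "ty": 0, "tz": 0, "ax": 0, "ay": 0, "az": 0, "grip": 0.6}]}}

```text
time_s: 20.78
tool_pos: [0.5375, -0.03, 0.1717]
eef_rot: [0.709, -0.0, -0.705, -0.0]
ft_force: [1.1, -0.7, -0.4]
opening: 0.601
```

```bash
python3 - <<'E'
from h import *
for i in range(4): robot.grab_frame("wrist")
P=[(r,z+.04) for r,z in SH["plate"]]
f,m,s=overlay("w10",[(SH["spindle"][:2],.5358,-.0285,0,(0,0,255)),([SH["spindle"][-1],(.008,.062)],.5358,-.0285,0,(0,0,255)),(P,.5358,-.0285,0,(255,0,0))],(160,110,352,254))
g=robot.grab_frame("side");cv2.imwrite("pics/s2.png",g[...,::-1]);m=robot.camera_model("side");print(proj(m,[[.5358,-.0285,.04]]))
E
```

```text
t 20.98 tcp [ 0.5353 -0.0297  0.1677] op 0.5982952532963832
scale 4.166666666666667
[[245.14857442 206.76076918]]
```

View pics/w10o.png

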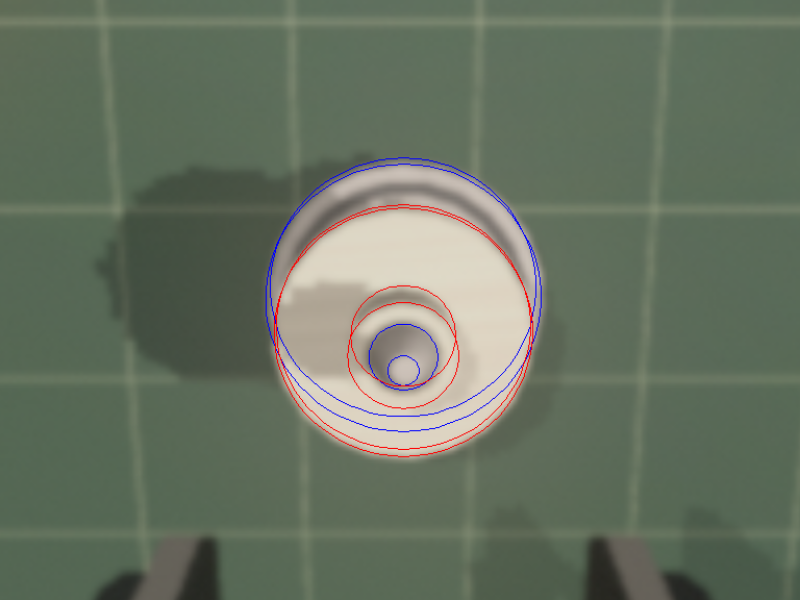

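```bash
python3 - <<'E'
from h import *
f=robot.grab_frame("scene");o=cv2.imread("pics/scene0.png")[...,::-1]
# local patch shift of bystanders against the first picture
for n,(x,y) in dict(core=(154,186),tin=(136,217),part=(198,211),purple=(193,244),bowl=(252,246),eraser=(241,157),big=(278,152),orange=(297,215),turq=(336,233),knife=(357,169),blue=(380,224),can=(411,181)).items():
    t=o[y-14:y+15,x-14:x+15];r=cv2.matchTemplate(f[y-22:y+23,x-22:x+23],t,cv2.TM_CCOEFF_NORMED);_,v,_,p=cv2.minMaxLoc(r);print(n,round(v,2),p[0]-8,p[1]-8)
s,_=st();print(s["tool_pos"],s["time_s"],s["ft_force"])
robot.close_job()
E
```

```text
core 1.0 0 0
tin 1.0 0 0
part 0.99 0 0
purple 0.99 0 0
bowl 1.0 0 0
eraser 0.29 -5 0
big 0.6 0 0
orange 1.0 0 0
turq 0.99 0 0
knife 1.0 0 0
blue 1.0 0 0
can 0.58 0 0
[ 0.5348935  -0.02977348  0.16688774] 21.1333 [ 0.46153705 -0.59532652  0.70881605]
the job is handed in; nothing more can be done
```

The spool is made up on the small grey spindle: hub lip down, then the full roll, then the aluminium end plate boss up. It stands upright, the gripper is open and clear about 95 mm above it, and the job was handed in at about 21 s.

**Last checks:**
- In the last wrist picture the end plate sits where it should when fully home: its underside at 40 mm, on the roll. About 6 N of contact force was felt when it seated.
- Each part was let go within about 1 mm of its home height. No other notable force was read.

**Bystanders:**
- Nine of the twelve checked showed no shift against the first scene picture: core, tin, part roll, purple spindle, bowl, orange plate, turquoise plate, knife and blue roll.
- The checks on the eraser, the large grey spindle and the spray can were inconclusive: the picture match was weak (0.3 to 0.6), for the eraser with an apparent 5-pixel shift. The arm or its shadow probably covers them in that view. The arm did not go near the eraser or the can. The large spindle was closest, about 15 cm from where I gripped the roll, and no unexpected contact force was read.

I viewed 11 pictures, one over the budget.

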